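# Fetch the dropped wheel nut from a deep pocket with sprung tongs

## Task

A wheel nut has fallen into one of the two deep, narrow pockets of the aluminium block. Fetch it out with the sprung tongs, never touching the nut with your own fingers, and set it down gently (no dropping) on its flange in the parts tray; leave the plain round spacer in its pocket. Finish by hanging the tongs upright in their stand again, either way round, collar flat on the stand's top.

Things in the scene. Friction and masses are not known exactly. Their poses are not given: they have to be found in the camera images.
- tongs_mid (a point): Upright steel sprung tongs, 146 mm tall, 170 g, tips down. Point on their axis, 113 mm above the tips, at mid-height of both grips. z up, y = line along which the jaws close. Black squeeze pads, 18 mm wide, 36 mm tall, outer faces at y = +-27 mm when open: squeezing them shuts the jaws. About 40 mm across the pads when gripping the nut, 34 mm fully shut. Let go, the jaws spring open.
- tongs: The whole tongs; origin on the axis between the tips, axes as tongs_mid. Rigid frame: two upright flank plates, outer faces at x = +-13 mm, 22 mm wide in y, from 87 to 139 mm above the tips, and a top bridge up to 146 mm. Held by the flanks (26 mm across) the jaws stay open.
- tongs_collar (a point): Centre of the underside of the tongs' square depth collar (66x66 mm, 4 mm thick, part of the frame), 83 mm above the tips; axes as tongs_mid. Below it only the two jaw legs, 12 mm wide in x, 3 mm thick; open, they are 34 mm apart inside and 40 mm over their outsides.
- jaw_a (a joint): How far the jaw on the tongs' +y side is pushed straight in, 0 (open) to 0.010 m (tips of both then 14 mm apart). Its spring pushes back with 8 N at first, 12 N fully in, so the tongs can still be carried by lightly squeezed pads (48 mm across) while the tips clear the nut.
- jaw_b (a joint): The same for the jaw on the -y side.
- nut_mid (a point): The wheel nut to fetch: bright steel hexagon, about 21 mm across flats, 24 mm across corners, on a 30 mm flange (lowest 6 mm), 19 mm high, about 55 g. Point on its axis 8 mm above its underside; z is its axis, flange down. It stands on the floor of one of the two pockets, up to 4 mm off the pocket's middle.
- nut: The whole wheel nut, origin at the centre of its underside.
- spacer_mid (a point): Plain round steel spacer ring, 24 mm outside, 12 mm high, on the floor of the other pocket; its centre. To be left there.
- pocket_a (a point): Centre of the mouth of a pocket of the fixed aluminium block (76 x 160 mm, top 104 mm above the bench). Pocket 36 mm in x, 54 mm in y, 90 mm deep, flat floor; block's axes, z up. With the collar flat on the block and the jaws along y the tongs stand by themselves, tips 7 mm above the pocket's floor, either side of the nut's hexagon.
- pocket_b (a point): Centre of the mouth of the block's other pocket, alike, 76 mm from pocket_a along the block's -y.
- stand: Fixed grey tongs stand, 84 x 84 mm, 95 mm high, origin under its centre, z up, with a 50 x 50 mm hole right through, in which the tongs hang by their collar. A plate on its +x side (inner face 35 mm from the centre) rises to 145 mm above the bench.
- stand_top (a point): Centre of the top of the stand, at the hole. The tongs start here with their jaws along the stand's x, one squeeze pad 8 mm from the plate: no finger fits there, so at first only the flanks can be taken. Hung with the jaws along the stand's y, both pads are free.
- tray: Fixed shallow steel tray, 150 mm in x, 140 mm in y, walls 3 mm thick and 18 mm high, floor 3 mm; origin under its centre, z up. Two more wheel nuts stand on its +x half at about x = 42, y = +-40 mm.
- tray_spot (a point): A free spot on the tray's floor (3 mm above the bench), 30 mm from the tray's centre towards its -x side.
Not all that is in view belongs to the job. What is shaped like the stand but red is not meant.

How it is judged:
On the way:
1. the nut is held by the tongs clear above the block, fingers off the nut (height (world z) of nut_mid above 0.116 m and contact force between tongs and nut above 1 N), for 0.2 s.
At the end, for the whole second after the job is handed in: Nut at rest on its flange on the tray's floor (within 7 deg of upright), clear of the tongs; tongs hanging at rest in the stand, either way round, within 12 mm of its centre, collar within 3 mm of its top, upright within 3.4 deg; spacer at its pocket's bottom, within 30 mm of its start (x of nut_mid in the frame of tray between -0.065 and 0.065 m and y of nut_mid in the frame of tray between -0.06 and 0.06 m and z of nut_mid in the frame of tray between 0.008 and 0.014 m and angle between nut_mid's own z axis and vertical below 0.12 rad and linear speed of each of nut, tongs below 0.02 m/s and contact force between tongs and nut below 0.05 N and horizontal distance between tongs_collar and stand_top below 0.012 m and z of tongs_collar in the frame of stand_top between -0.003 and 0.003 m and angle between tongs_mid's own z axis and vertical below 0.06 rad and distance of spacer_mid from where it was at the start of the episode below 0.03 m and height (world z) of spacer_mid below 0.05 m); the robot touches nothing.
It fails at once if the fingers touch the nut (contact force between the fingers and nut above 0.5 N).
It fails at once if the nut is dropped (falls freely for more than about 3 cm) (linear speed of nut above 0.8 m/s and contact force between anything else and nut below 0.05 N).
It also fails if it takes over 72 s, if anything falls off the work surface, if the arm or the gripper's body presses on something with over 40 N, if the wrist force passes 120 N, or if a joint passes its speed limit or range.

## Robot

A 6-joint arm with a two-finger parallel gripper is mounted at the origin on a cart in front of the work surface, level with it; the furniture and walls round the work are solid. World frame = base frame: x ahead of the robot, y to its left, z up, the work surface at z = 0. Lengths are in m, angles in rad, forces in N, time in s.
With the tool pointing down it reaches from about 0.35 to 0.975 m from the base axis. Payload 4.9 kg.
Tool frame: the origin (TCP) lies at the very end of the fingers, on their centre line; the grasp point (between the pads) lies 19 mm behind it; z points along the fingers, y is the line along which they close (so a half turn about z gives the same grasp; the last joint's range is limited). The gripper opens to 85 mm and grips with 20 to 120 N. Pads are 22 mm wide; open, the fingers measure 114 mm over their backs; the gripper's body (76 mm by 85 mm) begins 54 mm behind the grasp point. The pads swing forward as they close: fully open they stand 13 mm farther back than shut.
Start: joints at [1.079, 0.053, 1.613, -0, 1.476, -0.119], TCP at [0.228, 0.582, 0.231] pointing down, gripper open.
Joint ranges: [-3.01, 3.01], [-1.01, 2.22], [0.06, 2.58], [-1.02, 4.17], [0.09, 2.62], [-3.14, 3.14]. Speed limits (rad/s): [2.57, 2.57, 3.14, 3.14, 3.14, 3.14].

## Interface

Orientations are given as a unit quaternion [w, x, y, z].
In Python, from plant import state, optics, ticket, nets gives the robot as it stands. The module is installed in compiled form; this text tells all that it offers.
- The arm moves only by the shell command python3 -m inch 'ROWS' [OPENING]. ROWS is JSON, a list of rows, each an object of numbers: "dx", "dy", "dz": the shift along the tool's x, y, z as a fraction of full scale; "rx", "ry", "rz": the turn, a rotation vector about the tool's x, y, z as a fraction of full scale. In form: [{"dx": .., "dy": .., "dz": .., "rx": .., "ry": .., "rz": ..}, ...]. A call has 1 to 5 rows; each row is the pose to reach, as a shift and turn from the pose commanded when the call began, along the tool's axes at that moment; what a row does not reach only later rows make up. Full scale, the value 1, is 0.8 m for a shift and 1.5 rad for a turn. A row lasts 1/10 s, in which the tool goes at most 50 mm and 8.59 degrees, less where a joint would pass 70% of its speed; a pose out of reach is approached as far as the arm can. A call with a number of a shift or a turn outside -1 to 1 is refused whole. A call with a gripper value outside its range is refused whole. OPENING is the opening, from -1 (shut) to 1 (fully open), set as the call begins (- or left out, the last holds). The fingers move at their own pace and stop on an object; the grip force is fixed at half the most. Time passes only in rows, so rows that repeat a pose let the fingers close. It gives the time, the measured TCP pose, the force, the opening and the grip force at its end, in the units of the state.
- state(): the state, without advancing time (a new reading comes with each control period).
- optics.grab_frame(name): name is "side" or "top" or "wrist"; returns the picture (420x560x3 uint8, red, green, blue); there is no depth.
- optics.camera_info(name): a dict with "fx", "fy", "cx", "cy" (pixels), "R" (3x3) and "t" (3): a world point X has camera coordinates R X + t. Camera axes: x right, y down, z forward; pixel columns grow to the right and rows downward; lengths in m; the calibration is good to about 2 mm. A picture is of the moment at which its call begins: read the wrist's pose just before it. camera_info takes no time and is no camera call; for the wrist camera it gives the pose at the moment of the call.
- ticket.job_done(): hands the job in; it is judged then, once.
Trained networks look in the newest picture that a camera, given by its name, has taken for a name from the list of things; names that differ only in an ending like _2 or _b are one class to them, and where a whole thing is asked for, a point or a joint stands for the part that bears it (a point fixed in the world has none). Each returns a list of dicts, best first, with "confidence" (0 to 1); they miss things now and then, are a little off and sometimes report something else, mostly with a low value. They report only what shows in the picture. A call takes as long as a camera call. They do not tell look-alikes from the thing itself.
- nets.boxes_of(camera, name): "bbox" ([centre column, centre row, width, height] in pixels, round what is visible of it).
- nets.outline_of(camera, name): "pixels" (420x560 bool, what is visible of it) and "bbox" ([centre column, centre row, width, height] in pixels, round what is visible of it).
The state is a dict: "time": time; "joint_pos": joint angles; "joint_vel": joint speeds; "joint_efforts": joint torques, N m; "tool_pos": TCP position; "tool_rot": TCP orientation; "contact_force": force on the tool from outside, world axes, zero at the start; "ft_torque": the same for the moment, N m; "gripper_width": opening from 0.0 (shut) to 1.0 (fully open); "grasp_force": force on a finger pad.
Only numpy, scipy, OpenCV 4.12 (cv2) and the standard library are available. Lean on these libraries where they do the work, as an engineer would, in place of code of your own. Each camera call takes 0.05 s, during which the arm holds its last target. There are 200 camera calls.

## Working session

There is one attempt and no reset: what is moved stays moved. The work goes in short steps, Python scripts to look and compute and a shell command to move; the robot and the scene stay as the last step left them, time stands still between calls to the robot, and variables do not carry over. Pictures are saved under pics/ and viewed, at most 10 in all, crops included, and the job is handed in when it is done.

```bash
mkdir -p pics; cat > h.py <<'E'
import numpy as np, cv2
from plant import state, optics, ticket, nets
def ray(cam,u,v):
    i=optics.camera_info(cam);R=np.array(i["R"]);t=np.array(i["t"])
    d=R.T@np.array([(u-i["cx"])/i["fx"],(v-i["cy"])/i["fy"],1]);return -R.T@t,d
def at(cam,u,v,z):
    o,d=ray(cam,u,v);return o+d*(z-o[2])/d[2]
def proj(cam,X):
    i=optics.camera_info(cam);c=np.array(i["R"])@np.array(X)+np.array(i["t"])
    return np.array([i["fx"]*c[0]/c[2]+i["cx"],i["fy"]*c[1]/c[2]+i["cy"]])
def save(cam,n,crop=None,s=1):
    im=optics.grab_frame(cam)
    o=im
    if crop: a,b,c,d=crop;o=im[b:d,a:c]
    o=cv2.resize(o,None,fx=s,fy=s,interpolation=cv2.INTER_CUBIC)
    cv2.imwrite("pics/"+n,o[:,:,::-1]);return im
E
python3 - <<'E'
from h import *
a=save("top","t1.png");b=save("side","s1.png")
for c in("top","side"):
    i=optics.camera_info(c);print(c,-np.array(i["R"]).T@i["t"],i["fx"],np.round(i["R"],2).tolist())
    for n in("tongs","stand","tray","pocket_a","nut","spacer_mid"):
        try: print(c,n,[(np.round(x["bbox"]).tolist(),round(x["confidence"],2)) for x in nets.boxes_of(c,n)][:5])
        except Exception as e: print(n,e)
print(state())
E
```

```text
top [ 0.33665287 -0.19764007  1.64966799] 467.4916000789744 [[-0.02, -1.0, -0.01], [-1.0, 0.02, -0.08], [0.08, 0.0, -1.0]]
top tongs [([307.0, 214.0, 17.0, 25.0], 0.88)]
top stand [([421.0, 249.0, 40.0, 34.0], 0.73)]
top tray [([307.0, 214.0, 29.0, 32.0], 0.74)]
top pocket_a [([231.0, 212.0, 51.0, 28.0], 0.63)]
top nut []
top spacer_mid []
side [ 0.30235165 -1.25274254  0.87615647] 432.30168937420115 [[0.99, -0.15, -0.02], [-0.1, -0.58, -0.81], [0.11, 0.8, -0.59]]
side tongs [([298.0, 218.0, 26.0, 25.0], 0.89), ([298.0, 232.0, 39.0, 65.0], 0.35)]
side stand [([296.0, 232.0, 39.0, 61.0], 0.93), ([278.0, 356.0, 57.0, 86.0], 0.76)]
side tray [([268.0, 153.0, 36.0, 20.0], 0.88)]
side pocket_a [([289.0, 188.0, 31.0, 52.0], 0.72)]
side nut []
side spacer_mid []
{'time': 0.7, 'joint_pos': array([ 1.07900215e+00,  5.26397195e-02,  1.61283418e+00, -3.61543598e-05,
        1.47602153e+00, -1.19007087e-01]), 'joint_vel': array([-4.38369912e-04, -1.41655466e-03, -7.84375689e-05,  2.65514699e-04,
       -1.88765808e-03, -8.26871128e-04]), 'joint_efforts': array([ 1.05076891e-03, -3.93571830e+01, -3.70364356e+01, -1.00873060e-04,
        5.77327210e-04, -1.13876460e-06]), 'tool_pos': array([0.22764728, 0.58206968, 0.23138035]), 'tool_rot': array([3.17803107e-05, 1.85314438e-01, 9.82679274e-01, 4.09531153e-05]), 'contact_force': array([0.48428495, 0.44384478, 0.26316345]), 'ft_torque': array([-0.02049091, -0.01709383, -0.00679719]), 'grasp_force': 0.0, 'gripper_width': 0.9957640817191509}
```

View pics/t1.png

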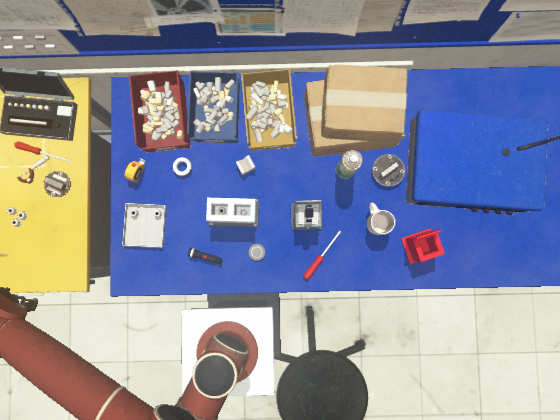

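View pics/s1.png

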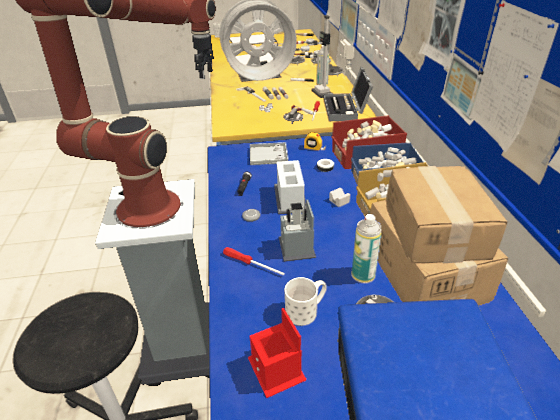

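The tables show the tray at top pixel (144,226), the white block with two pockets at (231,212), the grey stand with tongs at (307,215). The red look-alike at (423,246) is ignored. In the side view the stand is at (298,232), with its plate on the far +x side.

```bash
python3 - <<'E'
from h import *
for n,u,v,z in(("tray",144,226,.018),("block",231,212,.104),("stand",307,215,.095),("pa",220,211,.104),("pb",243,211,.104)): print(n,at("top",u,v,z).round(3))
for n,u,v,z in(("stand side",298,228,.12),): print(n,at("side",u,v,z).round(3))
i=optics.camera_info("wrist");s=state();R=np.array(i["R"]);print("wristcam pos",-R.T@i["t"],R.round(2).tolist(),i["fx"],i["cx"],i["cy"])
E
```

```text
tray [0.445 0.281 0.018]
block [ 0.479 -0.034  0.104]
stand [ 0.463 -0.287  0.095]
pa [0.483 0.002 0.104]
pb [ 0.481 -0.074  0.104]
stand side [ 0.461 -0.344  0.12 ]
wristcam pos [0.16386641 0.60817265 0.37421163] [[0.36, 0.93, 0.0], [0.9, -0.35, 0.27], [0.25, -0.1, -0.96]] 335.7023947512025 275.7354476478371 207.97333154416728
```

```bash
python3 -m inch '[{"dz":-0.1,"rz":-0.083},{"dz":-0.19,"rz":-0.166},{"dz":-0.19,"rz":-0.249}]'
python3 -m inch '[{"dx":-0.05,"dy":-0.06},{"dx":-0.1,"dy":-0.12},{"dx":-0.13,"dy":-0.18},{"dx":-0.15,"dy":-0.24},{"dx":-0.17,"dy":-0.3}]'
python3 -m inch '[{"dx":-0.02,"dy":-0.06},{"dx":-0.04,"dy":-0.12},{"dx":-0.06,"dy":-0.18},{"dx":-0.08,"dy":-0.24},{"dx":-0.09,"dy":-0.3}]'
python3 -m inch '[{"dy":-0.06},{"dy":-0.12},{"dy":-0.16},{"dy":-0.16},{"dy":-0.16}]'
```

```text
validation failed for argument at $[0]...
validation failed for argument at $[0]...
validation failed for argument at $[0]...
validation failed for argument at $[0]...
```

```bash
python3 -m inch '[{"dx":0,"dy":0,"dz":-0.06,"rx":0,"ry":0,"rz":-0.083},{"dx":0,"dy":0,"dz":-0.12,"rx":0,"ry":0,"rz":-0.166},{"dx":0,"dy":0,"dz":-0.19,"rx":0,"ry":0,"rz":-0.249},{"dx":0,"dy":0,"dz":-0.19,"rx":0,"ry":0,"rz":-0.249}]'
```

```text
time: 1.1
tool_pos: [0.2285, 0.5838, 0.3931]
tool_rot: [0.003, -0.001, 1.0, 0.006]
contact_force: [0.2, 0.5, 0.9]
gripper_width: 1.0
grasp_force: 0.0
```

```bash
python3 -m inch '[{"dx":-0.06,"dy":-0.06,"dz":0,"rx":0,"ry":0,"rz":0},{"dx":-0.12,"dy":-0.12,"dz":0,"rx":0,"ry":0,"rz":0},{"dx":-0.17,"dy":-0.18,"dz":0,"rx":0,"ry":0,"rz":0},{"dx":-0.19,"dy":-0.24,"dz":0,"rx":0,"ry":0,"rz":0},{"dx":-0.21,"dy":-0.3,"dz":0,"rx":0,"ry":0,"rz":0}]'
python3 -m inch '[{"dx":-0.02,"dy":-0.06,"dz":0,"rx":0,"ry":0,"rz":0},{"dx":-0.04,"dy":-0.12,"dz":0,"rx":0,"ry":0,"rz":0},{"dx":-0.06,"dy":-0.18,"dz":0,"rx":0,"ry":0,"rz":0},{"dx":-0.06,"dy":-0.24,"dz":0,"rx":0,"ry":0,"rz":0},{"dx":-0.06,"dy":-0.3,"dz":0,"rx":0,"ry":0,"rz":0}]'
python3 -m inch '[{"dx":0,"dy":-0.06,"dz":0,"rx":0,"ry":0,"rz":0},{"dx":0,"dy":-0.12,"dz":0,"rx":0,"ry":0,"rz":0},{"dx":0,"dy":-0.17,"dz":0,"rx":0,"ry":0,"rz":0},{"dx":0,"dy":-0.17,"dz":0,"rx":0,"ry":0,"rz":0},{"dx":0,"dy":-0.17,"dz":0,"rx":0,"ry":0,"rz":0}]'
python3 - <<'E'
from h import *
save("wrist","w1.png",s=1.3)
np.savez("w1c.npz",**{k:optics.camera_info("wrist")[k] for k in("fx","fy","cx","cy","R","t")})
i=optics.camera_info("wrist");R=np.array(i["R"]);print(-R.T@i["t"])
for n in("pocket_a","nut","spacer_mid"):
  print(n,[(np.round(x["bbox"]).tolist(),round(x["confidence"],2)) for x in nets.boxes_of("wrist",n)][:4])
E
```

```text
time: 1.6
tool_pos: [0.3778, 0.3833, 0.3827]
tool_rot: [-0.0, -0.0, 1.0, -0.0]
contact_force: [1.8, -0.0, 0.4]
gripper_width: 0.998
grasp_force: 0.0
time: 2.1
tool_pos: [0.4249, 0.143, 0.3829]
tool_rot: [-0.0, 0.0, 1.0, -0.0]
contact_force: [0.8, -0.4, -0.0]
gripper_width: 0.999
grasp_force: 0.0
time: 2.6
tool_pos: [0.425, 0.0085, 0.3831]
tool_rot: [-0.0, 0.001, 1.0, 0.0]
contact_force: [-0.2, 0.5, -0.2]
gripper_width: 0.997
grasp_force: 0.0
[0.35654307 0.01020433 0.52603581]
pocket_a [([245.0, 206.0, 124.0, 88.0], 0.65)]
nut []
spacer_mid [([246.0, 205.0, 126.0, 86.0], 0.73), ([41.0, 202.0, 76.0, 63.0], 0.27)]
```

View pics/w1.png

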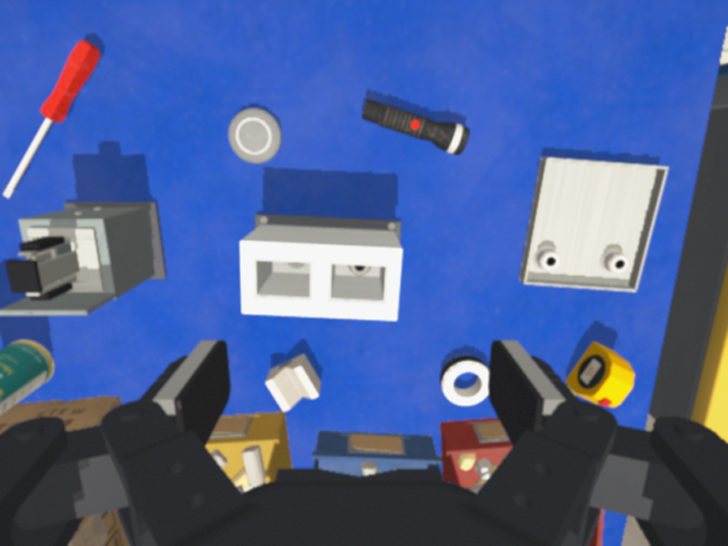

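The wrist view shows the block with its pockets at (283,280) and (357,280), each with something in it. The stand with tongs is at left, the tray at right with nuts at (548,260) and (618,263). I'll enlarge the block and fit corners.

```bash
python3 - <<'E'
import cv2,numpy as np
im=cv2.imread("pics/w1.png")
a=cv2.resize(im[210:330,235:410],(780,535),interpolation=cv2.INTER_CUBIC)
a=np.clip(a.astype(float)*1.6 if False else 255*(a/255.)**.6,0,255).astype(np.uint8)
cv2.imwrite("pics/w1b.png",a)
E
cat > w1.py <<'E'
from h import *
C=dict(np.load("w1c.npz"))
def W(u,v,z):
    u,v=(u/1.3,v/1.3);R=C["R"];o=-R.T@C["t"];d=R.T@np.array([(u-C["cx"])/C["fx"],(v-C["cy"])/C["fy"],1]);return (o+d*(z-o[2])/d[2]).round(4)
def ang(p,q): return round(float(np.degrees(np.arctan2(q[1]-p[1],q[0]-p[0]))),1)
E
python3 - <<'E'
from w1 import *
b=[W(*p,.104) for p in((242,240),(402,248),(398,320),(241,313))]
print("block",b,np.mean(b,0),ang(b[0],b[1]),ang(b[3],b[2]))
t=[W(*p,.018) for p in((543,157),(667,167),(637,291),(523,282))]
print("tray",t,np.mean(t,0),ang(t[0],t[1]),ang(t[3],t[2]))
print("nuts",W(551,262,.022),W(620,264,.022))
print("stand base",W(157,202,.003),W(163,277,.003))
print("stand top edge",W(105,209,.095),W(115,298,.095))
E
```

```text
block [array([ 0.4454, -0.1041,  0.104 ]), array([0.4535, 0.0538, 0.104 ]), array([0.5302, 0.0517, 0.104 ]), array([ 0.5223, -0.1108,  0.104 ])] [ 0.48785 -0.02735  0.104  ] 87.1 87.2
tray [array([0.3682, 0.2189, 0.018 ]), array([0.3793, 0.3609, 0.018 ]), array([0.5276, 0.3527, 0.018 ]), array([0.5159, 0.2115, 0.018 ])] [0.44775 0.286   0.018  ] 85.5 85.3
nuts [0.4896 0.2408 0.022 ] [0.4921 0.3237 0.022 ]
stand base [ 0.4204 -0.2294  0.003 ] [ 0.5138 -0.2337  0.003 ]
stand top edge [ 0.416  -0.2394  0.095 ] [ 0.509  -0.2438  0.095 ]
```

View pics/w1b.png

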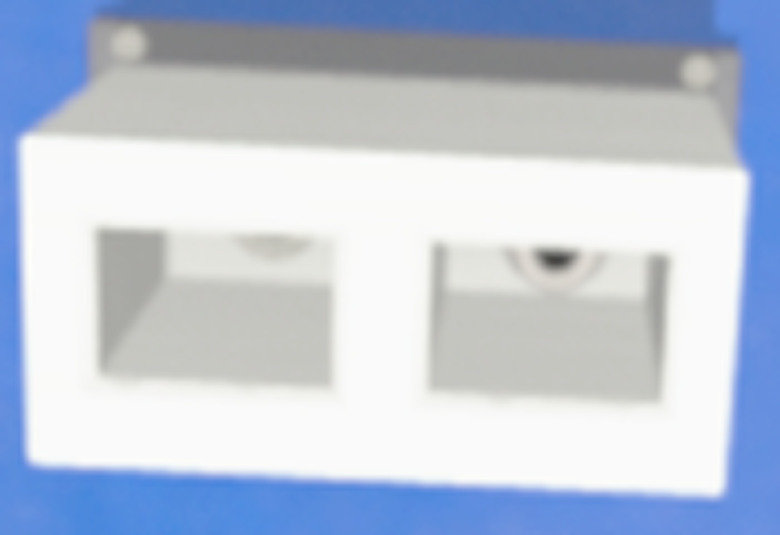

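```bash
python3 -m inch '[{"dx":-0.06,"dy":-0.02,"dz":0,"rx":0,"ry":0,"rz":0},{"dx":-0.12,"dy":-0.045,"dz":0,"rx":0,"ry":0,"rz":0},{"dx":-0.165,"dy":-0.045,"dz":0,"rx":0,"ry":0,"rz":0},{"dx":-0.165,"dy":-0.045,"dz":0,"rx":0,"ry":0,"rz":0},{"dx":-0.165,"dy":-0.045,"dz":0,"rx":0,"ry":0,"rz":0}]'
python3 - <<'E'
from h import *
i=optics.camera_info("wrist");np.savez("w2c.npz",**{k:i[k] for k in("fx","fy","cx","cy","R","t")})
im=optics.grab_frame("wrist");cv2.imwrite("w2.png",im[:,:,::-1])
c=proj("wrist",[.488,-.028,.104]);print(c)
u,v=map(int,c);x0=max(u-75,0);y0=max(v-55,0);print(x0,y0)
a=cv2.resize(im[y0:y0+110,x0:x0+150],None,fx=5,fy=5,interpolation=cv2.INTER_CUBIC)
cv2.imwrite("pics/w2.png",a[:,:,::-1])
for n in("pocket_a","nut","spacer_mid"):
  print(n,[(np.round(x["bbox"]).tolist(),round(x["confidence"],2)) for x in nets.boxes_of("wrist",n)][:4])
E
```

```text
time: 3.3
tool_pos: [0.5575, -0.0257, 0.3821]
tool_rot: [-0.001, -0.001, 1.0, 0.0]
contact_force: [-0.1, 0.9, 0.8]
gripper_width: 0.998
grasp_force: 0.0
[272.90849132 112.28306507]
197 57
pocket_a [([277.0, 111.0, 135.0, 78.0], 0.69)]
nut [([299.0, 115.0, 15.0, 21.0], 0.74)]
spacer_mid [([271.0, 111.0, 140.0, 80.0], 0.74), ([249.0, 111.0, 18.0, 19.0], 0.59)]
```

View pics/w2.png

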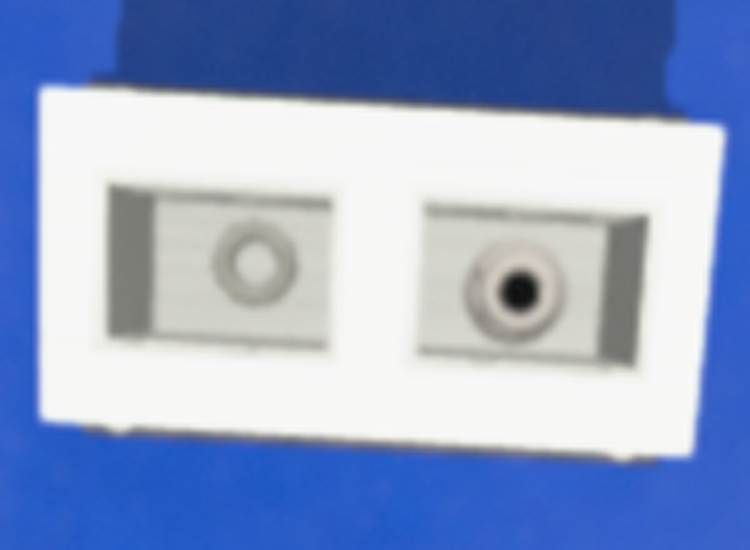

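The plain ring (spacer) is in the left (-y) pocket at crop (255,263). The flanged nut is in the right (+y) pocket at crop (517,291).

```bash
python3 - <<'E'
import numpy as np
C=dict(np.load("w2c.npz"))
def W(u,v,z):
    u,v=u/5+197-.4,v/5+57-.4;R=C["R"];o=-R.T@C["t"];d=R.T@np.array([(u-C["cx"])/C["fx"],(v-C["cy"])/C["fy"],1]);return (o+d*(z-o[2])/d[2]).round(4)
b=np.array([W(*p,.104) for p in((39,87),(725,126),(692,458),(39,420))]);print(b,b.mean(0))
for i,j in((0,1),(3,2)):
    d=b[j]-b[i];print(np.degrees(np.arctan2(d[1],d[0])),np.linalg.norm(d))
for i,j in((0,3),(1,2)):
    d=b[j]-b[i];print(np.degrees(np.arctan2(d[1],d[0])),np.linalg.norm(d))
for P in([(106,184),(334,198),(328,350),(106,338)],[(423,203),(649,215),(636,366),(416,354)]):
    p=np.array([W(*q,.104) for q in P]);print("pocket",p.mean(0),p.tolist())
print("nut flange",W(516,291,.018),"bore top",W(519,291,.033),"spacer",W(255,263,.026))
E
```

```text
[[ 0.4451 -0.1081  0.104 ]
 [ 0.4533  0.0531  0.104 ]
 [ 0.5307  0.0492  0.104 ]
 [ 0.5218 -0.1124  0.104 ]] [ 0.487725 -0.02955   0.104   ]
87.087960424991 0.16140842605019107
86.8476621120864 0.16184489488395978
-3.2087903641010884 0.07682043998832606
-2.8845570825425546 0.07749819352733324
pocket [ 0.485825 -0.067125  0.104   ] [[0.4666, -0.0934, 0.104], [0.4696, -0.0392, 0.104], [0.5049, -0.0409, 0.104], [0.5022, -0.095, 0.104]]
pocket [0.489575 0.008275 0.104   ] [[0.4707, -0.018, 0.104], [0.4733, 0.0361, 0.104], [0.5085, 0.0344, 0.104], [0.5058, -0.0194, 0.104]]
nut flange [0.4912 0.0107 0.018 ] bore top [0.4911 0.0105 0.033 ] spacer [ 0.4836 -0.0645  0.026 ]
```

```bash
python3 -m inch '[{"dx":0,"dy":-0.06,"dz":0,"rx":0,"ry":0,"rz":0},{"dx":0.01,"dy":-0.12,"dz":0,"rx":0,"ry":0,"rz":0},{"dx":0.02,"dy":-0.18,"dz":0,"rx":0,"ry":0,"rz":0},{"dx":0.03,"dy":-0.24,"dz":0,"rx":0,"ry":0,"rz":0},{"dx":0.034,"dy":-0.3,"dz":0,"rx":0,"ry":0,"rz":0}]'
python3 -m inch '[{"dx":0,"dy":-0.025,"dz":0,"rx":0,"ry":0,"rz":0},{"dx":0,"dy":-0.025,"dz":0,"rx":0,"ry":0,"rz":0},{"dx":0,"dy":-0.025,"dz":0,"rx":0,"ry":0,"rz":0}]'
python3 - <<'E'
from h import *
i=optics.camera_info("wrist");np.savez("w3c.npz",**{k:i[k] for k in("fx","fy","cx","cy","R","t")})
im=optics.grab_frame("wrist");cv2.imwrite("w3.png",im[:,:,::-1])
c=proj("wrist",[.463,-.287,.095]);print(c)
u,v=map(int,c);x0=max(u-75,0);y0=max(v-55,0);print(x0,y0)
a=cv2.resize(im[y0:y0+110,x0:x0+150],None,fx=5,fy=5,interpolation=cv2.INTER_CUBIC)
cv2.imwrite("pics/w3.png",a[:,:,::-1])
for n in("stand","tongs"):
  print(n,[(np.round(x["bbox"]).tolist(),round(x["confidence"],2)) for x in nets.boxes_of("wrist",n)][:4])
E
```

```text
time: 4.0
tool_pos: [0.5288, -0.2681, 0.3849]
tool_rot: [0.001, -0.0, 1.0, -0.001]
contact_force: [0.6, 0.3, 0.3]
gripper_width: 1.002
grasp_force: 0.0
time: 4.3
tool_pos: [0.5299, -0.2861, 0.3838]
tool_rot: [0.0, -0.0, 1.0, 0.0]
contact_force: [-0.9, 0.4, -0.6]
gripper_width: 1.0
grasp_force: 0.0
[273.60896332 113.39785007]
198 58
stand [([274.0, 116.0, 72.0, 77.0], 0.7), ([22.0, 36.0, 43.0, 70.0], 0.65)]
tongs [([272.0, 115.0, 54.0, 55.0], 0.89)]
```

View pics/w3.png

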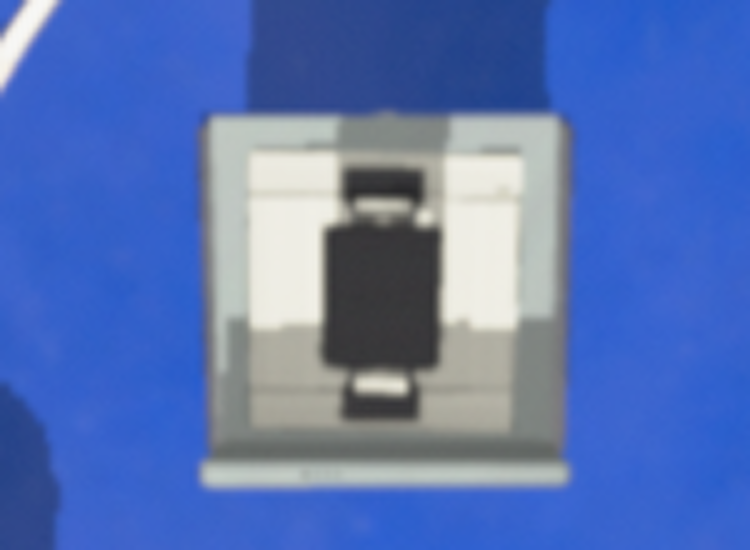

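```bash
python3 - <<'E'
import numpy as np
C=dict(np.load("w3c.npz"))
def W(u,v,z):
    u,v=u/5+198-.4,v/5+58-.4;R=C["R"];o=-R.T@C["t"];d=R.T@np.array([(u-C["cx"])/C["fx"],(v-C["cy"])/C["fy"],1]);return (o+d*(z-o[2])/d[2]).round(4)
for n,P,z in(("stand",[(207,115),(566,118),(563,460),(208,460)],.095),("collar",[(250,150),(523,155),(513,432),(250,428)],.099),("bridge",[(323,227),(441,226),(437,367),(321,367)],.158),("pads",[(344,169),(424,169),(418,419),(342,419)],.143),("plate",[(201,464),(570,464),(570,488),(201,488)],.145)):
    p=np.array([W(*q,z) for q in P]);print(n,p.mean(0),p[:,:2].tolist(),"ang top/bot/left/right",[round(float(np.degrees(np.arctan2(*(p[j]-p[i])[[1,0]]))),1) for i,j in((0,1),(3,2),(0,3),(1,2))])
E
```

```text
stand [ 0.46605  -0.285925  0.095   ] [[0.4247, -0.3291], [0.4253, -0.2425], [0.5071, -0.2408], [0.5071, -0.3313]] ang top/bot/left/right [89.6, 90.0, -1.5, 1.2]
collar [ 0.466325 -0.286425  0.099   ] [[0.4329, -0.3186], [0.434, -0.253], [0.4997, -0.254], [0.4987, -0.3201]] ang top/bot/left/right [89.0, 89.1, -1.3, -0.9]
bridge [ 0.4663 -0.287   0.158 ] [[0.452, -0.299], [0.4518, -0.2743], [0.4807, -0.2749], [0.4807, -0.2998]] ang top/bot/left/right [90.5, 90.0, -1.6, -1.2]
pads [ 0.4663  -0.28675  0.143  ] [[0.4397, -0.2949], [0.4397, -0.2776], [0.4929, -0.2787], [0.4929, -0.2958]] ang top/bot/left/right [90.0, 90.0, -1.0, -1.2]
plate [ 0.5054   -0.285975  0.145   ] [[0.5027, -0.3276], [0.5027, -0.2444], [0.5081, -0.2442], [0.5081, -0.3277]] ang top/bot/left/right [90.0, 90.0, -1.1, 2.1]
```

```bash
python3 -m inch '[{"dx":0.05,"dy":-0.001,"dz":0,"rx":0,"ry":0,"rz":0.006},{"dx":0.08,"dy":-0.001,"dz":0.06,"rx":0,"ry":0,"rz":0.006},{"dx":0.08,"dy":-0.001,"dz":0.12,"rx":0,"ry":0,"rz":0.006},{"dx":0.08,"dy":-0.001,"dz":0.18,"rx":0,"ry":0,"rz":0.006},{"dx":0.08,"dy":-0.001,"dz":0.22,"rx":0,"ry":0,"rz":0.006}]'
python3 -m inch '[{"dx":0,"dy":0,"dz":0,"rx":0,"ry":0,"rz":0},{"dx":0,"dy":0,"dz":0,"rx":0,"ry":0,"rz":0}]'
python3 -c "
from h import *
s=state();print(s['joint_pos'].round(3),s['tool_pos'],s['tool_rot'])"
```

```text
time: 4.95
tool_pos: [0.4649, -0.2853, 0.2035]
tool_rot: [-0.001, 0.003, 1.0, 0.001]
contact_force: [1.1, -0.4, -0.3]
gripper_width: 1.0
grasp_force: 0.0
time: 5.15
tool_pos: [0.4666, -0.287, 0.2082]
tool_rot: [0.0, 0.003, 1.0, -0.0]
contact_force: [-0.3, -0.8, 0.3]
gripper_width: 0.996
grasp_force: 0.0
[-0.687 -0.117  1.818  0.     1.441 -2.251] [ 0.46656417 -0.28699732  0.20815329] [ 1.58396523e-04  3.42138055e-03  9.99994133e-01 -6.20820037e-05]
```

```bash
python3 -m inch '[{"dx":0,"dy":0,"dz":0.03,"rx":0,"ry":0,"rz":0},{"dx":0,"dy":0,"dz":0.06,"rx":0,"ry":0,"rz":0},{"dx":0,"dy":0,"dz":0.09,"rx":0,"ry":0,"rz":0},{"dx":0,"dy":0,"dz":0.126,"rx":0,"ry":0,"rz":0},{"dx":0,"dy":0,"dz":0.126,"rx":0,"ry":0,"rz":0}]'
python3 -m inch '[{"dx":0,"dy":0,"dz":0,"rx":0,"ry":0,"rz":0},{"dx":0,"dy":0,"dz":0,"rx":0,"ry":0,"rz":0},{"dx":0,"dy":0,"dz":0,"rx":0,"ry":0,"rz":0},{"dx":0,"dy":0,"dz":0,"rx":0,"ry":0,"rz":0},{"dx":0,"dy":0,"dz":0,"rx":0,"ry":0,"rz":0}]' -1
python3 -m inch '[{"dx":0,"dy":0,"dz":0,"rx":0,"ry":0,"rz":0},{"dx":0,"dy":0,"dz":0,"rx":0,"ry":0,"rz":0},{"dx":0,"dy":0,"dz":0,"rx":0,"ry":0,"rz":0},{"dx":0,"dy":0,"dz":0,"rx":0,"ry":0,"rz":0},{"dx":0,"dy":0,"dz":0,"rx":0,"ry":0,"rz":0}]'
```

```text
time: 5.65
tool_pos: [0.4658, -0.287, 0.1058]
tool_rot: [-0.001, 0.004, 1.0, 0.001]
contact_force: [0.4, 0.3, 0.6]
gripper_width: 1.0
grasp_force: 0.0
time: 6.15
tool_pos: [0.467, -0.2884, 0.1083]
tool_rot: [0.001, 0.004, 1.0, -0.001]
contact_force: [-0.1, 0.1, 4.3]
gripper_width: 0.298
grasp_force: 60.1
time: 6.65
tool_pos: [0.467, -0.2884, 0.1083]
tool_rot: [0.001, 0.004, 1.0, -0.001]
contact_force: [-0.1, 0.7, 5.6]
gripper_width: 0.298
grasp_force: 60.3
```

```bash
python3 -m inch '[{"dx":0,"dy":0,"dz":-0.03,"rx":0,"ry":0,"rz":0},{"dx":0,"dy":0,"dz":-0.07,"rx":0,"ry":0,"rz":0},{"dx":0,"dy":0,"dz":-0.11,"rx":0,"ry":0,"rz":0},{"dx":0,"dy":0,"dz":-0.15,"rx":0,"ry":0,"rz":0},{"dx":0,"dy":0,"dz":-0.19,"rx":0,"ry":0,"rz":0}]'
python3 -m inch '[{"dx":0,"dy":0.04,"dz":0,"rx":0,"ry":0,"rz":0.1},{"dx":0,"dy":0.09,"dz":0,"rx":0,"ry":0,"rz":0.2},{"dx":0,"dy":0.14,"dz":0,"rx":0,"ry":0,"rz":0.3},{"dx":0,"dy":0.19,"dz":0,"rx":0,"ry":0,"rz":0.4},{"dx":0,"dy":0.24,"dz":0,"rx":0,"ry":0,"rz":0.5}]'
python3 -m inch '[{"dx":0,"dy":0,"dz":0,"rx":0,"ry":0,"rz":0.1},{"dx":0,"dy":0,"dz":0,"rx":0,"ry":0,"rz":0.2},{"dx":0,"dy":0,"dz":0,"rx":0,"ry":0,"rz":0.3},{"dx":0,"dy":0,"dz":0,"rx":0,"ry":0,"rz":0.4},{"dx":0,"dy":0,"dz":0,"rx":0,"ry":0,"rz":0.5}]'
python3 -m inch '[{"dx":0,"dy":0,"dz":0,"rx":0,"ry":0,"rz":0.0775},{"dx":0,"dy":0,"dz":0,"rx":0,"ry":0,"rz":0.0775},{"dx":0,"dy":0,"dz":0,"rx":0,"ry":0,"rz":0.0775}]'
python3 -c "
from h import *
s=state();q=s['tool_rot'];from scipy.spatial.transform import Rotation as T
R=T.from_quat(q[[1,2,3,0]]).as_matrix();print(R.round(3),s['tool_pos'],s['joint_pos'].round(2));d=np.array([.490,.0095,s['tool_pos'][2]])-s['tool_pos'];print((R.T@d/.8).round(4))"
```

```text
time: 7.15
tool_pos: [0.4655, -0.2873, 0.2587]
tool_rot: [-0.001, 0.004, 1.0, 0.001]
contact_force: [0.8, -0.6, -1.0]
gripper_width: 0.296
grasp_force: 59.3
time: 7.65
tool_pos: [0.467, -0.0957, 0.2576]
tool_rot: [-0.001, 0.369, 0.929, 0.0]
contact_force: [1.3, 0.0, -2.1]
gripper_width: 0.298
grasp_force: 59.4
time: 8.15
tool_pos: [0.4672, -0.0971, 0.2575]
tool_rot: [-0.001, 0.684, 0.73, -0.0]
contact_force: [0.6, -0.2, -2.7]
gripper_width: 0.297
grasp_force: 59.6
time: 8.45
tool_pos: [0.4674, -0.0972, 0.2579]
tool_rot: [-0.0, 0.722, 0.692, -0.0]
contact_force: [1.0, 0.4, -1.4]
gripper_width: 0.296
grasp_force: 59.6
[[ 0.043  0.999 -0.001]
 [ 0.999 -0.043  0.   ]
 [ 0.    -0.001 -1.   ]] [ 0.46740784 -0.09723656  0.25789751] [-0.36 -0.33  1.91 -0.    1.56 -0.32]
[0.1345 0.0225 0.    ]
```

```bash
python3 -m inch '[{"dx":0.05,"dy":0.0225,"dz":0,"rx":0,"ry":0,"rz":0.003},{"dx":0.1,"dy":0.0225,"dz":0,"rx":0,"ry":0,"rz":0.006},{"dx":0.1345,"dy":0.0225,"dz":0,"rx":0,"ry":0,"rz":0.006},{"dx":0.1345,"dy":0.0225,"dz":0,"rx":0,"ry":0,"rz":0.006},{"dx":0.1345,"dy":0.0225,"dz":0,"rx":0,"ry":0,"rz":0.006}]'
python3 - <<'E'
from h import *
im=save("side","s2.png",crop=(200,120,360,240),s=4.9)
c=optics.grab_frame("wrist");cv2.imwrite("w4.png",c[:,:,::-1])
s=state();print(s['tool_pos'],s['tool_rot'])
E
```

```text
time: 8.95
tool_pos: [0.4905, 0.0096, 0.2582]
tool_rot: [0.0, 0.725, 0.689, -0.0]
contact_force: [-0.1, 0.6, -1.6]
gripper_width: 0.297
grasp_force: 59.8
[0.49052718 0.00865962 0.25838319] [ 5.36136280e-05  7.26106785e-01  6.87581910e-01 -2.25299680e-04]
```

View pics/s2.png

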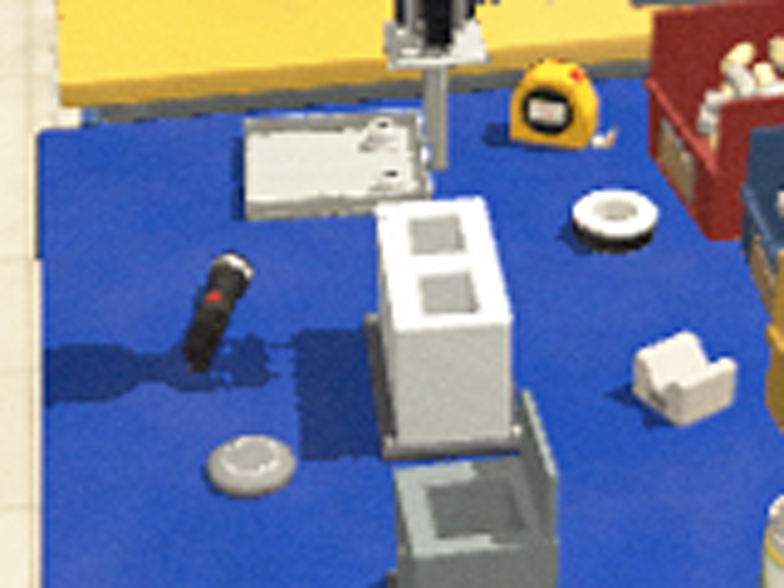

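The tongs hang upright at crop (437,120), legs above the far (+y) pocket, and the stand is empty. Lowering.

```bash
python3 -m inch '[{"dx":0,"dy":0,"dz":0.04,"rx":0,"ry":0,"rz":0},{"dx":0,"dy":0,"dz":0.08,"rx":0,"ry":0,"rz":0},{"dx":0,"dy":0,"dz":0.11,"rx":0,"ry":0,"rz":0},{"dx":0,"dy":0,"dz":0.14,"rx":0,"ry":0,"rz":0},{"dx":0,"dy":0,"dz":0.16,"rx":0,"ry":0,"rz":0}]'
python3 -m inch '[{"dx":0,"dy":0,"dz":0.006,"rx":0,"ry":0,"rz":0},{"dx":0,"dy":0,"dz":0.012,"rx":0,"ry":0,"rz":0},{"dx":0,"dy":0,"dz":0.014,"rx":0,"ry":0,"rz":0},{"dx":0,"dy":0,"dz":0.014,"rx":0,"ry":0,"rz":0}]'
```

```text
time: 9.55
tool_pos: [0.4895, 0.0082, 0.1283]
tool_rot: [-0.001, 0.727, 0.687, -0.001]
contact_force: [0.4, 0.1, -1.3]
gripper_width: 0.299
grasp_force: 59.9
time: 9.95
tool_pos: [0.4912, 0.0091, 0.1201]
tool_rot: [0.001, 0.726, 0.687, 0.0]
contact_force: [0.0, -0.0, -0.9]
gripper_width: 0.296
grasp_force: 59.9
```

```bash
python3 -m inch '[{"dx":0,"dy":0,"dz":0.002,"rx":0,"ry":0,"rz":0},{"dx":0,"dy":0,"dz":0.003,"rx":0,"ry":0,"rz":0},{"dx":0,"dy":0,"dz":0.004,"rx":0,"ry":0,"rz":0},{"dx":0,"dy":0,"dz":0.004,"rx":0,"ry":0,"rz":0}]'
```

```text
time: 10.35
tool_pos: [0.4911, 0.0093, 0.1173]
tool_rot: [0.0, 0.726, 0.688, 0.0]
contact_force: [-2.2, 0.2, 4.3]
gripper_width: 0.296
grasp_force: 60.5
```

```bash
python3 -m inch '[{"dx":0,"dy":0,"dz":-0.002,"rx":0,"ry":0,"rz":0},{"dx":0,"dy":0,"dz":-0.002,"rx":0,"ry":0,"rz":0},{"dx":0,"dy":0,"dz":-0.002,"rx":0,"ry":0,"rz":0},{"dx":0,"dy":0,"dz":-0.002,"rx":0,"ry":0,"rz":0},{"dx":0,"dy":0,"dz":-0.002,"rx":0,"ry":0,"rz":0}]' 1
python3 -m inch '[{"dx":0,"dy":0,"dz":-0.03,"rx":0,"ry":0,"rz":0},{"dx":0,"dy":0,"dz":-0.07,"rx":0,"ry":0,"rz":0},{"dx":0,"dy":0,"dz":-0.11,"rx":0,"ry":0,"rz":0},{"dx":0,"dy":0,"dz":-0.12,"rx":0,"ry":0,"rz":0},{"dx":0,"dy":0,"dz":-0.12,"rx":0,"ry":0,"rz":0}]'
python3 -m inch '[{"dx":0,"dy":0,"dz":0,"rx":0,"ry":0,"rz":-0.1},{"dx":0,"dy":0,"dz":0,"rx":0,"ry":0,"rz":-0.2},{"dx":0,"dy":0,"dz":0,"rx":0,"ry":0,"rz":-0.3},{"dx":0,"dy":0,"dz":0,"rx":0,"ry":0,"rz":-0.4},{"dx":0,"dy":0,"dz":0,"rx":0,"ry":0,"rz":-0.5}]'
python3 -m inch '[{"dx":0,"dy":0,"dz":0,"rx":0,"ry":0,"rz":-0.1},{"dx":0,"dy":0,"dz":0,"rx":0,"ry":0,"rz":-0.2},{"dx":0,"dy":0,"dz":0,"rx":0,"ry":0,"rz":-0.3},{"dx":0,"dy":0,"dz":0,"rx":0,"ry":0,"rz":-0.4},{"dx":0,"dy":0,"dz":0,"rx":0,"ry":0,"rz":-0.5}]'
python3 -m inch '[{"dx":0,"dy":0,"dz":0,"rx":0,"ry":0,"rz":-0.047},{"dx":0,"dy":0,"dz":0,"rx":0,"ry":0,"rz":-0.047},{"dx":0,"dy":0,"dz":0,"rx":0,"ry":0,"rz":-0.047}]'
python3 - <<'E'
from h import *
save("wrist","w5.png",s=1.3)
i=optics.camera_info("wrist");print([proj("wrist",[.4911,.0093,z]).round(1)*1.3 for z in(.104,.167)],state()["joint_pos"].round(2))
E
```

```text
time: 10.85
tool_pos: [0.4905, 0.0093, 0.1175]
tool_rot: [-0.0, 0.726, 0.688, -0.0]
contact_force: [-0.5, 0.1, -0.1]
gripper_width: 1.001
grasp_force: 0.0
time: 11.35
tool_pos: [0.4915, 0.0092, 0.2153]
tool_rot: [0.001, 0.726, 0.688, 0.001]
contact_force: [0.6, 0.1, -0.1]
gripper_width: 0.998
grasp_force: 0.0
time: 11.85
tool_pos: [0.4894, 0.0095, 0.2109]
tool_rot: [-0.002, 0.421, 0.907, -0.001]
contact_force: [0.0, -0.8, 0.1]
gripper_width: 0.998
grasp_force: 0.0
time: 12.35
tool_pos: [0.4894, 0.0095, 0.2109]
tool_rot: [-0.002, 0.06, 0.998, 0.0]
contact_force: [-0.4, 0.0, -0.4]
gripper_width: 0.999
grasp_force: 0.0
time: 12.65
tool_pos: [0.4898, 0.0094, 0.212]
tool_rot: [-0.001, 0.028, 1.0, 0.0]
contact_force: [-0.6, -0.7, -0.1]
gripper_width: 1.0
grasp_force: 0.0
[array([356.33, 267.8 ]), array([355.94, 304.33])] [-0.13 -0.27  1.94 -0.    1.47 -1.65]
```

View pics/w5.png

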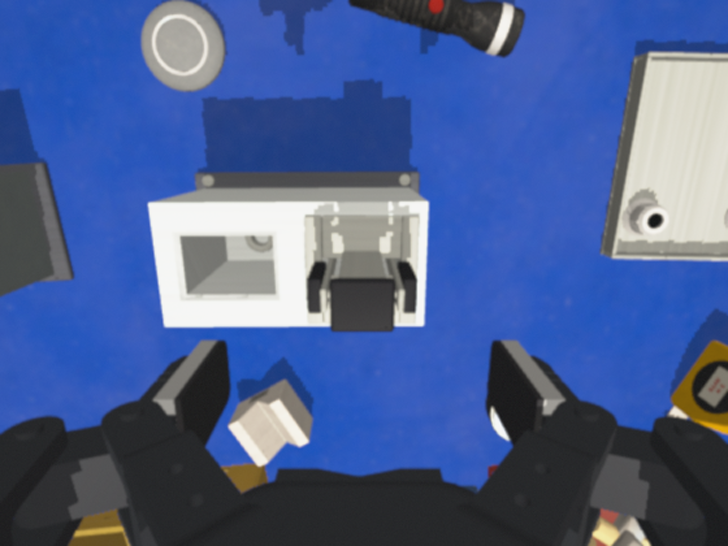

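The tongs stand upright in the +y pocket: the bridge is at (362,305) and the squeeze pads at (317,287) and (406,287), between the open fingers. The spacer is still visible at (260,241). Descending onto the pads.

```bash
python3 -m inch '[{"dx":0,"dy":0.001,"dz":0.03,"rx":0,"ry":0,"rz":0},{"dx":0,"dy":0.001,"dz":0.06,"rx":0,"ry":0,"rz":0},{"dx":0,"dy":0.001,"dz":0.09,"rx":0,"ry":0,"rz":0},{"dx":0,"dy":0.001,"dz":0.1175,"rx":0,"ry":0,"rz":0},{"dx":0,"dy":0.001,"dz":0.1175,"rx":0,"ry":0,"rz":0}]'
python3 -m inch '[{"dx":0,"dy":0,"dz":0,"rx":0,"ry":0,"rz":0},{"dx":0,"dy":0,"dz":0,"rx":0,"ry":0,"rz":0},{"dx":0,"dy":0,"dz":0,"rx":0,"ry":0,"rz":0},{"dx":0,"dy":0,"dz":0,"rx":0,"ry":0,"rz":0},{"dx":0,"dy":0,"dz":0,"rx":0,"ry":0,"rz":0}]' 0.2
python3 -m inch '[{"dx":0,"dy":0,"dz":0,"rx":0,"ry":0,"rz":0},{"dx":0,"dy":0,"dz":0,"rx":0,"ry":0,"rz":0},{"dx":0,"dy":0,"dz":0,"rx":0,"ry":0,"rz":0},{"dx":0,"dy":0,"dz":0,"rx":0,"ry":0,"rz":0},{"dx":0,"dy":0,"dz":0,"rx":0,"ry":0,"rz":0}]' -1
python3 -m inch '[{"dx":0,"dy":0,"dz":0,"rx":0,"ry":0,"rz":0},{"dx":0,"dy":0,"dz":0,"rx":0,"ry":0,"rz":0},{"dx":0,"dy":0,"dz":0,"rx":0,"ry":0,"rz":0}]'
```

```text
time: 13.2
tool_pos: [0.4877, 0.0105, 0.1156]
tool_rot: [-0.004, 0.028, 1.0, 0.0]
contact_force: [-1.3, -0.2, -0.2]
gripper_width: 0.999
grasp_force: 0.0
time: 13.7
tool_pos: [0.492, 0.01, 0.1219]
tool_rot: [0.002, 0.027, 1.0, -0.0]
contact_force: [-0.5, 0.3, 6.4]
gripper_width: 0.601
grasp_force: 8.6
time: 14.2
tool_pos: [0.4925, 0.0099, 0.1238]
tool_rot: [0.002, 0.027, 1.0, -0.0]
contact_force: [-4.2, -0.3, 13.9]
gripper_width: 0.428
grasp_force: 58.3
time: 14.5
tool_pos: [0.4925, 0.0098, 0.1238]
tool_rot: [0.002, 0.027, 1.0, -0.0]
contact_force: [-5.1, 0.9, 14.2]
gripper_width: 0.432
grasp_force: 58.3
```

```bash
python3 -m inch '[{"dx":0,"dy":0,"dz":-0.015,"rx":0,"ry":0,"rz":0},{"dx":0,"dy":0,"dz":-0.04,"rx":0,"ry":0,"rz":0},{"dx":0,"dy":0,"dz":-0.07,"rx":0,"ry":0,"rz":0},{"dx":0,"dy":0,"dz":-0.1,"rx":0,"ry":0,"rz":0},{"dx":0,"dy":0,"dz":-0.13,"rx":0,"ry":0,"rz":0}]'
python3 -m inch '[{"dx":0,"dy":0,"dz":-0.025,"rx":0,"ry":0,"rz":0},{"dx":0,"dy":0,"dz":-0.05,"rx":0,"ry":0,"rz":0},{"dx":0,"dy":0,"dz":-0.05,"rx":0,"ry":0,"rz":0},{"dx":0,"dy":0,"dz":-0.05,"rx":0,"ry":0,"rz":0},{"dx":0,"dy":0,"dz":-0.05,"rx":0,"ry":0,"rz":0}]'
python3 - <<'E'
from h import *
save("side","s3.png",crop=(240,105,340,180),s=7.8)
print(nets.boxes_of("side","nut"),proj("side",[.4911,.0093,.14]))
E
```

```text
time: 15.0
tool_pos: [0.4901, 0.0102, 0.2241]
tool_rot: [-0.001, 0.027, 1.0, 0.0]
contact_force: [0.3, 0.4, -2.1]
gripper_width: 0.424
grasp_force: 61.3
time: 15.5
tool_pos: [0.4898, 0.0102, 0.2618]
tool_rot: [-0.001, 0.027, 1.0, 0.0]
contact_force: [0.2, 0.5, -3.0]
gripper_width: 0.426
grasp_force: 61.2
[{'bbox': [289.3, 140.3, 23.6, 30.6], 'confidence': 0.16}] [288.90037116 157.25101245]
```

View pics/s3.png

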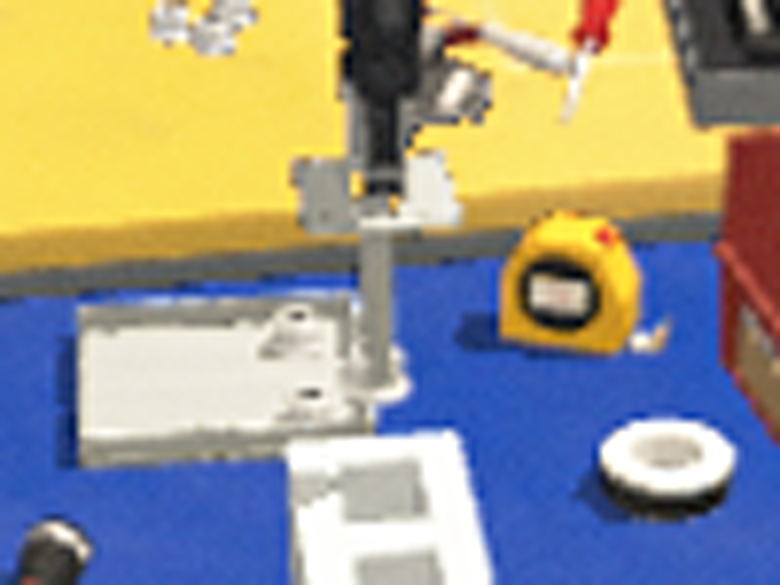

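The nut is clearly in the tongs' jaws at crop (380,382), level, flange down. Carrying it to the tray spot.

```bash
python3 -m inch '[{"dx":0.012,"dy":0.03,"dz":0,"rx":0,"ry":0,"rz":0},{"dx":0.026,"dy":0.075,"dz":0,"rx":0,"ry":0,"rz":0},{"dx":0.04,"dy":0.12,"dz":0,"rx":0,"ry":0,"rz":0},{"dx":0.055,"dy":0.17,"dz":0,"rx":0,"ry":0,"rz":0},{"dx":0.07,"dy":0.22,"dz":0,"rx":0,"ry":0,"rz":0}]'
python3 -m inch '[{"dx":0.014,"dy":0.045,"dz":0,"rx":0,"ry":0,"rz":0},{"dx":0.028,"dy":0.085,"dz":0,"rx":0,"ry":0,"rz":0},{"dx":0.0386,"dy":0.122,"dz":0,"rx":0,"ry":0,"rz":0},{"dx":0.0386,"dy":0.122,"dz":0,"rx":0,"ry":0,"rz":0}]'
python3 -m inch '[{"dx":0,"dy":0,"dz":0.03,"rx":0,"ry":0,"rz":0},{"dx":0,"dy":0,"dz":0.06,"rx":0,"ry":0,"rz":0},{"dx":0,"dy":0,"dz":0.09,"rx":0,"ry":0,"rz":0},{"dx":0,"dy":0,"dz":0.12,"rx":0,"ry":0,"rz":0},{"dx":0,"dy":0,"dz":0.15,"rx":0,"ry":0,"rz":0}]'
python3 -m inch '[{"dx":0,"dy":0,"dz":0.01,"rx":0,"ry":0,"rz":0},{"dx":0,"dy":0,"dz":0.015,"rx":0,"ry":0,"rz":0},{"dx":0,"dy":0,"dz":0.02,"rx":0,"ry":0,"rz":0},{"dx":0,"dy":0,"dz":0.02,"rx":0,"ry":0,"rz":0}]'
```

```text
time: 16.1
tool_pos: [0.4434, 0.1902, 0.2627]
tool_rot: [-0.001, 0.028, 1.0, -0.0]
contact_force: [0.5, -0.4, -2.5]
gripper_width: 0.433
grasp_force: 61.2
time: 16.5
tool_pos: [0.4173, 0.2906, 0.2625]
tool_rot: [-0.001, 0.025, 1.0, 0.0]
contact_force: [0.1, -0.7, -1.5]
gripper_width: 0.426
grasp_force: 61.3
time: 17.0
tool_pos: [0.4186, 0.2872, 0.1419]
tool_rot: [-0.001, 0.028, 1.0, -0.0]
contact_force: [0.1, -0.3, -2.7]
gripper_width: 0.425
grasp_force: 61.3
time: 17.4
tool_pos: [0.4194, 0.2882, 0.1284]
tool_rot: [0.001, 0.027, 1.0, 0.0]
contact_force: [0.0, 0.5, -3.1]
gripper_width: 0.43
grasp_force: 61.3
```

```bash
python3 -m inch '[{"dx":0,"dy":0,"dz":0.007,"rx":0,"ry":0,"rz":0},{"dx":0,"dy":0,"dz":0.014,"rx":0,"ry":0,"rz":0},{"dx":0,"dy":0,"dz":0.014,"rx":0,"ry":0,"rz":0}]'
python3 -m inch '[{"dx":0,"dy":0,"dz":0.0025,"rx":0,"ry":0,"rz":0},{"dx":0,"dy":0,"dz":0.0025,"rx":0,"ry":0,"rz":0}]'
python3 -m inch '[{"dx":0,"dy":0,"dz":0.0025,"rx":0,"ry":0,"rz":0},{"dx":0,"dy":0,"dz":0.0025,"rx":0,"ry":0,"rz":0}]'
```

```text
time: 17.7
tool_pos: [0.4183, 0.2879, 0.1157]
tool_rot: [-0.001, 0.027, 1.0, -0.0]
contact_force: [-0.1, -0.4, -2.7]
gripper_width: 0.423
grasp_force: 61.3
time: 17.9
tool_pos: [0.4188, 0.288, 0.1143]
tool_rot: [-0.0, 0.027, 1.0, -0.0]
contact_force: [-0.4, 0.1, -2.0]
gripper_width: 0.428
grasp_force: 61.3
time: 18.1
tool_pos: [0.4191, 0.2882, 0.1128]
tool_rot: [0.0, 0.027, 1.0, 0.0]
contact_force: [0.5, -0.4, -1.4]
gripper_width: 0.426
grasp_force: 61.3
```

```bash
python3 -m inch '[{"dx":0,"dy":0,"dz":0.002,"rx":0,"ry":0,"rz":0},{"dx":0,"dy":0,"dz":0.002,"rx":0,"ry":0,"rz":0}]'
python3 -m inch '[{"dx":0,"dy":0,"dz":0.002,"rx":0,"ry":0,"rz":0},{"dx":0,"dy":0,"dz":0.002,"rx":0,"ry":0,"rz":0}]'
```

```text
time: 18.3
tool_pos: [0.4195, 0.2884, 0.1127]
tool_rot: [0.001, 0.027, 1.0, 0.0]
contact_force: [-2.7, -0.8, 5.2]
gripper_width: 0.43
grasp_force: 61.8
time: 18.5
tool_pos: [0.4199, 0.2885, 0.1126]
tool_rot: [0.001, 0.027, 1.0, 0.0]
contact_force: [-4.7, -2.1, 12.6]
gripper_width: 0.431
grasp_force: 62.2
```

```bash
python3 -m inch '[{"dx":0,"dy":0,"dz":-0.002,"rx":0,"ry":0,"rz":0},{"dx":0,"dy":0,"dz":-0.003,"rx":0,"ry":0,"rz":0}]'
python3 -m inch '[{"dx":0,"dy":0,"dz":0,"rx":0,"ry":0,"rz":0},{"dx":0,"dy":0,"dz":0,"rx":0,"ry":0,"rz":0},{"dx":0,"dy":0,"dz":0,"rx":0,"ry":0,"rz":0}]' 0.04
python3 -m inch '[{"dx":0,"dy":0,"dz":0,"rx":0,"ry":0,"rz":0},{"dx":0,"dy":0,"dz":0,"rx":0,"ry":0,"rz":0},{"dx":0,"dy":0,"dz":0,"rx":0,"ry":0,"rz":0}]' 0.13
python3 - <<'E'
from h import *
save("side","s4.png",crop=(225,90,325,165),s=7.8)
E
```

```text
time: 18.7
tool_pos: [0.4193, 0.2883, 0.1127]
tool_rot: [0.001, 0.027, 1.0, 0.0]
contact_force: [-1.9, -1.1, 1.7]
gripper_width: 0.43
grasp_force: 61.5
time: 19.0
tool_pos: [0.4185, 0.2879, 0.111]
tool_rot: [-0.0, 0.027, 1.0, -0.0]
contact_force: [0.2, 0.3, -2.1]
gripper_width: 0.523
grasp_force: 9.6
time: 19.3
tool_pos: [0.4188, 0.2881, 0.1116]
tool_rot: [-0.0, 0.027, 1.0, -0.0]
contact_force: [0.3, 0.7, -1.5]
gripper_width: 0.563
grasp_force: 8.8
```

View pics/s4.png

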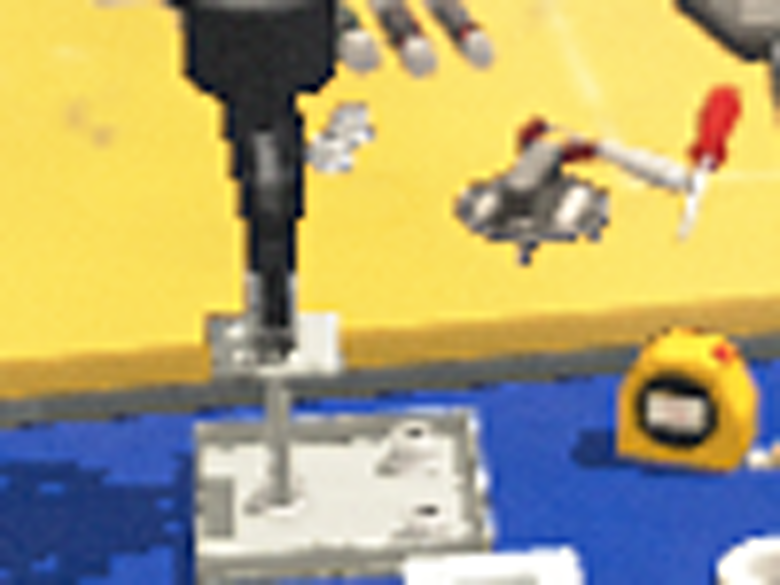

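The nut stands on the tray floor at crop (275,500) with the legs around it, and the fingers still hold the tongs. Lifting straight up.

```bash
python3 -m inch '[{"dx":0,"dy":0,"dz":-0.01,"rx":0,"ry":0,"rz":0},{"dx":0,"dy":0,"dz":-0.02,"rx":0,"ry":0,"rz":0},{"dx":0,"dy":0,"dz":-0.035,"rx":0,"ry":0,"rz":0},{"dx":0,"dy":0,"dz":-0.055,"rx":0,"ry":0,"rz":0},{"dx":0,"dy":0,"dz":-0.08,"rx":0,"ry":0,"rz":0}]'
python3 -m inch '[{"dx":0,"dy":0,"dz":-0.03,"rx":0,"ry":0,"rz":0},{"dx":0,"dy":0,"dz":-0.06,"rx":0,"ry":0,"rz":0},{"dx":0,"dy":0,"dz":-0.09,"rx":0,"ry":0,"rz":0},{"dx":0,"dy":0,"dz":-0.11,"rx":0,"ry":0,"rz":0},{"dx":0,"dy":0,"dz":-0.11,"rx":0,"ry":0,"rz":0}]'
python3 - <<'E'
from h import *
a=save("side","s5.png",crop=(225,90,325,165),s=7.8)
print([(np.round(x["bbox"]),x["confidence"]) for x in nets.boxes_of("side","nut")][:4],proj("side",[.418,.288,.012]))
E
```

```text
time: 19.85
tool_pos: [0.4188, 0.288, 0.1771]
tool_rot: [-0.0, 0.027, 1.0, -0.0]
contact_force: [-0.1, -0.8, -1.9]
gripper_width: 0.563
grasp_force: 9.0
time: 20.35
tool_pos: [0.4203, 0.2888, 0.268]
tool_rot: [0.003, 0.027, 1.0, 0.002]
contact_force: [0.2, 0.4, -1.2]
gripper_width: 0.564
grasp_force: 8.9
[] [260.84996309 152.38189081]
```

View pics/s5.png

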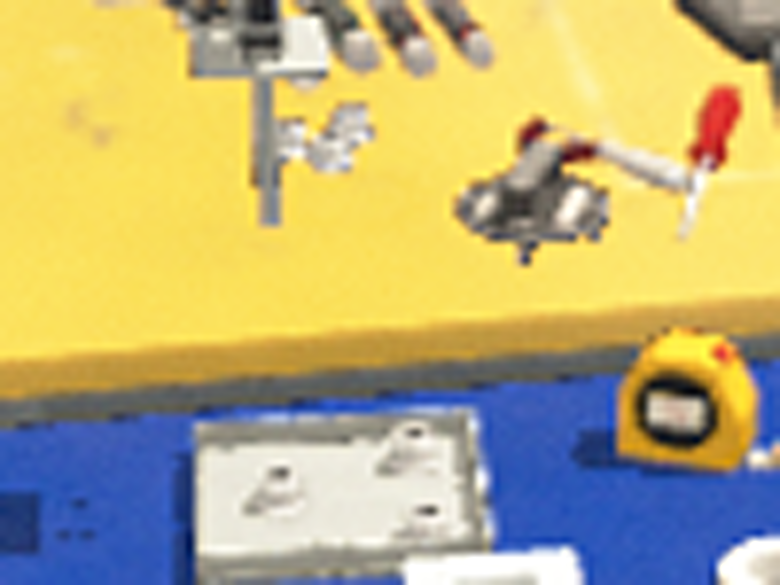

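The nut stands upright in the tray at crop (275,490) and the tongs are clear. On to the stand.

```bash
python3 -m inch '[{"dx":-0.002,"dy":-0.015,"dz":0,"rx":0,"ry":0,"rz":0},{"dx":-0.006,"dy":-0.045,"dz":0,"rx":0,"ry":0,"rz":0},{"dx":-0.012,"dy":-0.09,"dz":0,"rx":0,"ry":0,"rz":0},{"dx":-0.018,"dy":-0.135,"dz":0,"rx":0,"ry":0,"rz":0},{"dx":-0.024,"dy":-0.18,"dz":0,"rx":0,"ry":0,"rz":0}]'
python3 -m inch '[{"dx":-0.006,"dy":-0.045,"dz":0,"rx":0,"ry":0,"rz":0},{"dx":-0.012,"dy":-0.09,"dz":0,"rx":0,"ry":0,"rz":0},{"dx":-0.018,"dy":-0.135,"dz":0,"rx":0,"ry":0,"rz":0},{"dx":-0.024,"dy":-0.18,"dz":0,"rx":0,"ry":0,"rz":0},{"dx":-0.03,"dy":-0.225,"dz":0,"rx":0,"ry":0,"rz":0}]'
python3 -m inch '[{"dx":-0.006,"dy":-0.045,"dz":0,"rx":0,"ry":0,"rz":0},{"dx":-0.012,"dy":-0.09,"dz":0,"rx":0,"ry":0,"rz":0},{"dx":-0.018,"dy":-0.135,"dz":0,"rx":0,"ry":0,"rz":0},{"dx":-0.024,"dy":-0.18,"dz":0,"rx":0,"ry":0,"rz":0},{"dx":-0.028,"dy":-0.21,"dz":0,"rx":0,"ry":0,"rz":0}]'
python3 -m inch '[{"dx":-0.006,"dy":-0.04,"dz":0,"rx":0,"ry":0,"rz":-0.01},{"dx":-0.012,"dy":-0.075,"dz":0,"rx":0,"ry":0,"rz":-0.02},{"dx":-0.014,"dy":-0.0995,"dz":0,"rx":0,"ry":0,"rz":-0.03},{"dx":-0.014,"dy":-0.0995,"dz":0,"rx":0,"ry":0,"rz":-0.03},{"dx":-0.014,"dy":-0.0995,"dz":0,"rx":0,"ry":0,"rz":-0.03}]'
python3 - <<'E'
from h import *
s=state();print(s["tool_pos"],s["tool_rot"],s["joint_pos"].round(2))
im=optics.grab_frame("wrist");cv2.imwrite("w6.png",im[:,:,::-1])
sd=optics.grab_frame("side")
a=cv2.resize(im[120:330,100:450],(560,336),interpolation=cv2.INTER_CUBIC)
b=cv2.resize(sd[160:280,240:360],(336*1,336),interpolation=cv2.INTER_CUBIC)
o=np.hstack([a[:,:464],b]);cv2.imwrite("pics/w6.png",o[:,:,::-1])
E
```

```text
time: 20.95
tool_pos: [0.4292, 0.1413, 0.2618]
tool_rot: [-0.001, 0.027, 1.0, -0.001]
contact_force: [0.1, -0.0, -2.4]
gripper_width: 0.566
grasp_force: 9.0
time: 21.45
tool_pos: [0.443, -0.0397, 0.2619]
tool_rot: [-0.001, 0.028, 1.0, 0.0]
contact_force: [0.6, -0.2, -2.2]
gripper_width: 0.567
grasp_force: 9.0
time: 21.95
tool_pos: [0.456, -0.2091, 0.2617]
tool_rot: [-0.002, 0.028, 1.0, 0.0]
contact_force: [-0.1, 1.1, -1.4]
gripper_width: 0.564
grasp_force: 9.0
time: 22.45
tool_pos: [0.4632, -0.2868, 0.2621]
tool_rot: [-0.001, 0.006, 1.0, 0.001]
contact_force: [-0.0, -0.1, -1.8]
gripper_width: 0.567
grasp_force: 9.0
[ 0.46319956 -0.28680209  0.26209444] [-0.00118536  0.00556794  0.9999832   0.00108862] [-0.69 -0.15  1.76  0.    1.54 -2.25]
```

View pics/w6.png

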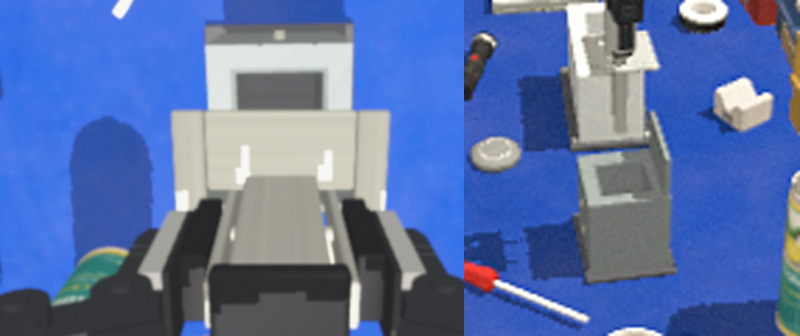

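Wrist view: the collar (172–388) and stand hole (236–324) are both centred on column 280. The tongs hang straight. Lowering.

```bash
python3 -m inch '[{"dx":0,"dy":0,"dz":0.03,"rx":0,"ry":0,"rz":0},{"dx":0,"dy":0,"dz":0.06,"rx":0,"ry":0,"rz":0},{"dx":0,"dy":0,"dz":0.09,"rx":0,"ry":0,"rz":0},{"dx":0,"dy":0,"dz":0.12,"rx":0,"ry":0,"rz":0},{"dx":0,"dy":0,"dz":0.15,"rx":0,"ry":0,"rz":0}]'
python3 -m inch '[{"dx":0,"dy":0,"dz":0.01,"rx":0,"ry":0,"rz":0},{"dx":0,"dy":0,"dz":0.02,"rx":0,"ry":0,"rz":0},{"dx":0,"dy":0,"dz":0.025,"rx":0,"ry":0,"rz":0},{"dx":0,"dy":0,"dz":0.025,"rx":0,"ry":0,"rz":0}]'
python3 -m inch '[{"dx":0,"dy":0,"dz":0.003,"rx":0,"ry":0,"rz":0},{"dx":0,"dy":0,"dz":0.004,"rx":0,"ry":0,"rz":0}]'
python3 -m inch '[{"dx":0,"dy":0,"dz":0.003,"rx":0,"ry":0,"rz":0},{"dx":0,"dy":0,"dz":0.003,"rx":0,"ry":0,"rz":0}]'
```

```text
time: 23.05
tool_pos: [0.4642, -0.2857, 0.1428]
tool_rot: [0.0, 0.004, 1.0, 0.0]
contact_force: [-0.4, -0.8, -2.7]
gripper_width: 0.569
grasp_force: 8.9
time: 23.45
tool_pos: [0.4645, -0.2869, 0.1242]
tool_rot: [0.0, 0.005, 1.0, -0.0]
contact_force: [-0.5, -0.3, -1.5]
gripper_width: 0.563
grasp_force: 9.1
time: 23.65
tool_pos: [0.4647, -0.2872, 0.1213]
tool_rot: [0.001, 0.005, 1.0, -0.0]
contact_force: [-0.4, 0.0, -0.5]
gripper_width: 0.569
grasp_force: 9.1
time: 23.85
tool_pos: [0.4642, -0.2868, 0.118]
tool_rot: [-0.0, 0.005, 1.0, 0.0]
contact_force: [-0.1, 0.5, -1.4]
gripper_width: 0.566
grasp_force: 9.1
```

```bash
python3 -m inch '[{"dx":0,"dy":0,"dz":0.003,"rx":0,"ry":0,"rz":0},{"dx":0,"dy":0,"dz":0.003,"rx":0,"ry":0,"rz":0}]'
python3 -m inch '[{"dx":0,"dy":0,"dz":0.002,"rx":0,"ry":0,"rz":0},{"dx":0,"dy":0,"dz":0.002,"rx":0,"ry":0,"rz":0}]'
python3 -m inch '[{"dx":0,"dy":0,"dz":0.002,"rx":0,"ry":0,"rz":0},{"dx":0,"dy":0,"dz":0.002,"rx":0,"ry":0,"rz":0}]'
```

```text
time: 24.05
tool_pos: [0.4641, -0.2868, 0.1153]
tool_rot: [-0.0, 0.005, 1.0, 0.0]
contact_force: [0.1, 0.0, -1.4]
gripper_width: 0.564
grasp_force: 9.1
time: 24.25
tool_pos: [0.4641, -0.2868, 0.1139]
tool_rot: [-0.0, 0.005, 1.0, 0.0]
contact_force: [0.1, 0.1, -2.5]
gripper_width: 0.564
grasp_force: 9.1
time: 24.45
tool_pos: [0.4644, -0.2871, 0.1128]
tool_rot: [0.0, 0.005, 1.0, -0.0]
contact_force: [-0.8, -1.0, 1.1]
gripper_width: 0.565
grasp_force: 9.0
```

```bash
python3 -m inch '[{"dx":0,"dy":0,"dz":0.001,"rx":0,"ry":0,"rz":0},{"dx":0,"dy":0,"dz":0.001,"rx":0,"ry":0,"rz":0}]'
python3 -m inch '[{"dx":0,"dy":0,"dz":0,"rx":0,"ry":0,"rz":0},{"dx":0,"dy":0,"dz":0,"rx":0,"ry":0,"rz":0},{"dx":0,"dy":0,"dz":0,"rx":0,"ry":0,"rz":0},{"dx":0,"dy":0,"dz":0,"rx":0,"ry":0,"rz":0},{"dx":0,"dy":0,"dz":0,"rx":0,"ry":0,"rz":0}]' 1
python3 -m inch '[{"dx":0,"dy":0,"dz":-0.03,"rx":0,"ry":0,"rz":0},{"dx":0,"dy":0,"dz":-0.08,"rx":0,"ry":0,"rz":0},{"dx":0,"dy":0,"dz":-0.13,"rx":0,"ry":0,"rz":0},{"dx":0,"dy":0,"dz":-0.18,"rx":0,"ry":0,"rz":0},{"dx":0,"dy":0,"dz":-0.24,"rx":0,"ry":0,"rz":0}]'
python3 -m inch '[{"dx":-0.06,"dy":0,"dz":-0.05,"rx":0,"ry":0,"rz":0},{"dx":-0.08,"dy":0,"dz":-0.09,"rx":0,"ry":0,"rz":0},{"dx":-0.08,"dy":0,"dz":-0.09,"rx":0,"ry":0,"rz":0},{"dx":-0.08,"dy":0,"dz":-0.09,"rx":0,"ry":0,"rz":0},{"dx":-0.08,"dy":0,"dz":-0.09,"rx":0,"ry":0,"rz":0}]'
python3 - <<'E'
from h import *
im=optics.grab_frame("wrist");u,v=map(int,proj("wrist",[.466,-.287,.095]));print(u,v)
sd=optics.grab_frame("side")
y0=max(v-60,0)
a=cv2.resize(im[y0:y0+120,u-60:u+60],(380,380),interpolation=cv2.INTER_CUBIC)
b=cv2.resize(sd[170:290,240:360],(380,380),interpolation=cv2.INTER_CUBIC)
cv2.imwrite("pics/w7.png",np.hstack([a,b])[:,:,::-1])
E
```

```text
time: 24.65
tool_pos: [0.4645, -0.2873, 0.1128]
tool_rot: [0.0, 0.005, 1.0, -0.0]
contact_force: [-3.2, 0.6, 5.7]
gripper_width: 0.565
grasp_force: 9.1
time: 25.15
tool_pos: [0.4642, -0.2868, 0.1115]
tool_rot: [-0.0, 0.005, 1.0, 0.0]
contact_force: [-0.2, 0.0, 0.1]
gripper_width: 0.999
grasp_force: 0.0
time: 25.65
tool_pos: [0.4636, -0.2863, 0.304]
tool_rot: [-0.001, 0.005, 1.0, 0.001]
contact_force: [0.6, -0.6, -0.2]
gripper_width: 1.002
grasp_force: 0.0
time: 26.15
tool_pos: [0.5276, -0.2873, 0.3739]
tool_rot: [-0.001, 0.005, 1.0, 0.001]
contact_force: [0.4, -0.1, -1.1]
gripper_width: 0.999
grasp_force: 0.0
273 119
```

View pics/w7.png

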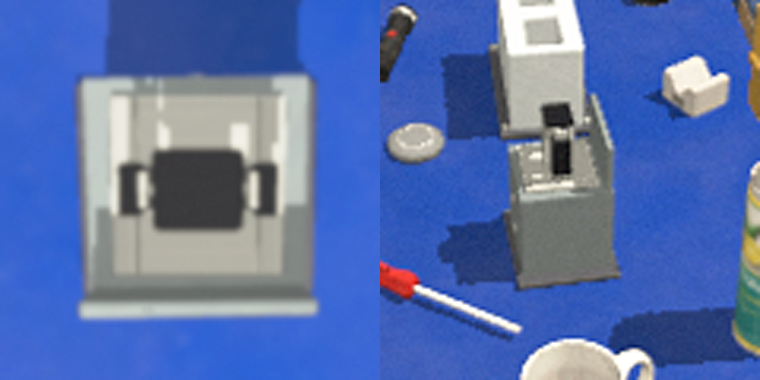

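The tongs hang upright and centred in the stand: the collar is flat, the jaws lie along y and the gripper is clear. Handing in.

```bash
python3 -c "
from plant import ticket
print(ticket.job_done())"
```

```text
the job is handed in; nothing more can be done
None
```

The job is handed in: the last pictures show the nut standing on its flange in the tray and the tongs hanging upright in their stand, and the spacer was not touched; no verdict came back, and I viewed 13 pictures, over the limit of 10.

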